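Load the walnut block in the angle-drilling jig and clamp it home

ROBOT

A 6-joint arm with a two-finger parallel gripper is mounted at the origin on the work surface; the furniture and walls round the work are solid. World frame = base frame: x ahead of the robot, y to its left, z up, the work surface at z = 0. Lengths are in m, angles in rad, forces in N, time in s.
With the tool pointing down it reaches from about 0.25 to 0.775 m from the base axis. Payload 4 kg.
Tool frame: the origin (TCP) lies midway between the tips of the shut fingers; the grasp point (between the pads) lies 19 mm behind it; z points along the fingers, y is the line along which they close (so a half turn about z gives the same grasp; the last joint's range is limited). The gripper opens to 85 mm and grips with 20 to 120 N. Pads are 22 mm wide; open, the fingers measure 114 mm over their backs; the gripper's body (76 mm by 85 mm) begins 54 mm behind the grasp point. The pads swing forward as they close: fully open they stand 13 mm farther back than shut.
Start: joints at [1.168, 0.087, 1.371, -0, 1.684, -0.103], TCP at [0.162, 0.525, 0.231] pointing down, gripper open.
Joint ranges: [-3.1, 3.1], [-0.76, 2.03], [0.27, 2.55], [-1.08, 4.22], [0.17, 2.65], [-2.57, 2.57]. Speed limits (rad/s): [2.79, 2.79, 3.14, 3.14, 3.14, 3.14].

INTERFACE

Orientations are given as a unit quaternion [w, x, y, z].
In Python, from plant import env gives the robot as it stands.
- The arm moves only by the tool servo_tool, never from a script. Its argument "increments" is one flat list of numbers, 7 for each row, row after row: the turn, a rotation vector about the tool's x, y, z as a fraction of full scale, then the shift along the tool's x, y, z as a fraction of full scale, then the finger opening in mm, from 0 to 85.4. In form: [rx, ry, rz, tx, ty, tz, fingers, rx, ry, rz, tx, ty, tz, fingers, ...]. A call has exactly 10 rows; each row shifts and turns the commanded pose from where the row before left it, along the tool's axes as they then stand; what a row does not reach is not made up. Full scale, the value 1, is 50 mm for a shift and 5 degrees for a turn. A row lasts 1/8 s, in which the tool goes at most 62.5 mm and 10.7 degrees, less where a joint would pass 70% of its speed; a pose out of reach is approached as far as the arm can. A call with a number of a shift or a turn outside -1 to 1 is refused whole. A call with a gripper value outside its range is refused whole. The fingers move at their own pace and stop on an object; the grip force is fixed at half the most. Time passes only in rows, so rows that do not move let the fingers close, or fill a call up. It gives the time, the measured TCP pose, the force, the opening and the grip force at its end, in the units of the state.
- env.read_state(): the state, without advancing time (a new reading comes with each control period).
- env.capture(name): name is "scene" or "top" or "wrist"; returns a dict with "pixels" (400x640x3 uint8, red, green, blue), "z_map" (400x640 float32, m along the optical axis (not along the pixel's ray), 0 where there is no reading), "fovy" (degrees; the focal length in pixels is half the picture's height over the tangent of half this angle, whatever the lens; pixels are square), "cx", "cy" (the principal point, pixels), "view" (4x4, takes a point from world to camera coordinates). Camera axes: x right, y up, looking along -z (the intrinsics and any distortion apply to the point x, -y, -z); pixel columns grow to the right and rows downward; lengths in m; the calibration is good to about 2 mm. A picture is of the moment at which its call begins.
- env.sign_off(): hands the job in; it is judged then, once.
Trained networks look in the newest picture that a camera, given by its name, has taken for a name from the list of things; names that differ only in an ending like _2 or _b are one class to them, and where a whole thing is asked for, a point or a joint stands for the part that bears it (a point fixed in the world has none). Each returns a list of dicts, best first, with "conf" (0 to 1); they miss things now and then, are a little off and sometimes report something else, mostly with a low value. They report only what shows in the picture. A call takes as long as a camera call.
- env.search_frame(target, camera): "position" ([column, row] in pixels, amid what is visible of it).
- env.pinpoint(target, camera): "position" ([column, row] in pixels: a listed point, or the origin of a listed thing).
The state is a dict: "time_s": time; "q": joint angles; "qvel": joint speeds; "effort": joint torques, N m; "position": TCP position; "tool_rot": TCP orientation; "wrist_force": force on the tool from outside, world axes, zero at the start; "torque": the same for the moment, N m; "opening": opening from 0.0 (shut) to 1.0 (fully open); "gripper_force": force on a finger pad.
Only numpy, scipy, OpenCV 4.12 (cv2) and the standard library are available. Lean on these libraries where they do the work, as an engineer would, in place of code of your own. Each camera call takes 0.05 s, during which the arm holds its last target. There are 200 camera calls.

TASK

The angle-drilling jig has to be loaded for the next hole. Pick up the larger of the two walnut blocks, feel for the jig's tilted pocket (its frame can be set a few millimetres up or down the slope), put the block upright in it without forcing it, so that it stands on the sprung ejector, and let go of it; then swing the handle of the toggle clamp over, past its dead centre to the stop, so that the rubber pad drives the block fully home onto the pocket's floor and the clamp stays locked by itself. Leave the smaller block and the pencil beside the jig where they are.

Things in the scene. Friction and masses are not known exactly. Their poses are not given: they have to be found in the camera images.
- walnut_block: The workpiece: plain dark walnut block, 45 mm (its x) by 60 mm (its y) by 45 mm high (z), about 80 g. Origin: centre of its underside, z up. It lies upright on the bench, its y axis roughly (within about 40 degrees) along the robot's x axis.
- small_block: The other walnut block, smaller: 42 mm (x) by 54 mm (y) by 34 mm high (z). Origin: centre of its underside. Too small for the jig; to be left alone. The two blocks may swap places.
- cradle: Tilted plywood bed of the angle-drilling jig; the jig does not move. Origin: on the bed's surface, which is the floor of the rectangular pocket, in the middle of its ejector, about 46 mm above the bench. z: square to the bed, out of the pocket, leaning 30 degrees from vertical, to the right and towards the robot. x: up the slope, heading 35 to 60 degrees left of the robot's x. y: level.
- pocket_mouth (a point): 20 mm over the cradle's origin: the mouth's centre when the bolted wooden pocket frame is in mid setting. It may be set up to 5 mm up or down the slope (cradle x), which no reading tells. Pocket: 61.5 mm (cradle x) by 46.5 mm (y), 20 mm deep, walls 9.5 mm thick, no lead-in. The block goes in square to the bed, its 60 mm side along x (either way round), 0.75 mm to spare all round.
- ejector_top (a point): Middle of the top of the sprung steel ejector plate (36 x 28 mm) in the pocket, 8 mm above its floor. A block put in and let go rests on it, its underside about 8 mm above the floor, and comes back up to there if pushed down by hand: it takes 4 N to start and 11 N to reach the floor. Home is with the underside on the floor (z = 0 of the cradle), 25 mm of the block out of the mouth.
- pad_face (a point): Centre of the face of the round rubber pad (18 mm across, sprung) on the toggle clamp's arm. Open, the arm stands up, 75 mm or more up the slope from the pocket's centre, its end 145 mm above the bed, the space over the pocket clear. Shut, the pad presses with about 12 to 20 N on the middle of the block's top.
- clamp_handle (a joint): Angle of the clamp's handle: 0 open (as found, at a stop), 1.08 rad shut at the other stop. It turns about the line along cradle y through handle_hinge and swings up the slope and down; a linkage brings the arm down on the block. The pad meets a block on the ejector at 0.75 rad; then it takes 0.4 to 1 N m; dead centre is at 1.0 rad, past it the clamp pulls itself shut and locks.
- handle_press (a point): Where to press the handle: on the face that looks towards the pocket when open and up out of the bed when shut, 100 mm from the hinge; the end is 22 mm further. The bar is rubber-covered, 18 mm wide, 17 mm thick. Its direction from the hinge makes 66 degrees with cradle x, towards cradle z, when open, and 4 degrees when shut. The point is about 0.25 m above the bench when open, 0.21 m shut.
- handle_hinge (a point): Centre of the handle's hinge pin, fixed on the jig, at x = 131, y = 0, z = 46 mm in the cradle's frame. It turns about the cradle's y axis.
- pencil: Flat carpenter's pencil, 178 x 14 x 12 mm, lying on the bench to the left of the jig; to be left alone. Origin: centre of its underside. Beyond it a 0.92 m tall panel stands upright: its near end is at x 0.37, y 0.11, and it runs from there away and to the left. An arm that starts on the left of it has to draw back to within about 0.3 m of its base axis to swing past.

How it is judged:
By the outcome, as a careful person would: the job done as asked, in the order asked, and still so for the second after the job is handed in, with the robot touching nothing.
It also fails if it takes over 67 s, if anything falls off the work surface, if the arm or the gripper's body presses on something with over 40 N, if the wrist force passes 120 N, or if a joint passes its speed limit or range.

## Working session

There is one attempt and no reset: what is moved stays moved. The work goes in short steps, Python scripts to look and compute and a tool call to move; the robot and the scene stay as the last step left them, time stands still between calls to the robot, and variables do not carry over. Pictures are saved under pics/ and viewed, at most 10 in all, crops included, and the job is handed in when it is done.

Besides the shell and the picture viewer there is one more tool, called after "Request:" as name(argument=value, ...) on one line, values as JSON. servo_tool: Moves the arm, as the interface text tells. Shift numbers are shares of 50 mm and turn numbers shares of 5 degrees, none past 1 either way. Its arguments: {"type":"object","properties":{"increments":{"type":"array"}},"required":["increments"]}

```bash
ls; mkdir -p pics
cat > h.py <<'E'
import numpy as np, cv2
from plant import env
from scipy.spatial.transform import Rotation as R
np.set_printoptions(precision=4,suppress=True)
def world(c,u,v,z=None,patch=2):
    f=200/np.tan(np.radians(c['fovy'])/2)
    if z is None:
        p=c['z_map'][max(0,int(v)-patch):int(v)+patch+1,max(0,int(u)-patch):int(u)+patch+1]; p=p[p>0]; z=np.median(p) if len(p) else np.nan
    pc=np.array([(u-c['cx'])/f*z,-(v-c['cy'])/f*z,-z,1])
    return (np.linalg.inv(c['view'])@pc)[:3]
def cloud(c):
    f=200/np.tan(np.radians(c['fovy'])/2); v,u=np.mgrid[0:400,0:640]; z=c['z_map']
    P=np.stack([(u-c['cx'])/f*z,-(v-c['cy'])/f*z,-z,np.ones_like(z)],-1)@np.linalg.inv(c['view']).T
    P=P[...,:3]; P[z<=0]=np.nan; return P
def save(c,n): cv2.imwrite('pics/'+n,c['pixels'][...,::-1])
def tool():
    s=env.read_state(); q=s['tool_rot']; return np.array(s['position']),R.from_quat([q[1],q[2],q[3],q[0]]),s
E
python3 - <<'E'
from h import *
for n in ['scene','top']:
    c=env.capture(n); save(c,n+'1.png'); print(n,[ (k,c[k]) for k in c if k not in('pixels','z_map','view')]); print(np.linalg.inv(c['view'])[:3])
    for t in ['walnut_block','small_block','cradle','pocket_mouth','ejector_top','pad_face','handle_press','handle_hinge','pencil']:
        for d in env.pinpoint(t,n)[:2]:
            u,v=d['position']; print(t,round(d['conf'],2),np.array([u,v]),world(c,u,v))
print(env.read_state())
E
```

```text
pics
scene [('fovy', 47.1997339239382), ('cx', 324.08284129842394), ('cy', 197.98455266071227)]
[[ 0.4661  0.6538 -0.596  -0.1019]
 [-0.8847  0.3526 -0.305  -0.3754]
 [ 0.0108  0.6694  0.7428  0.8522]]
walnut_block 0.76 [388.8 259.4] [ 0.4631 -0.2449  0.0344]
small_block 0.65 [351.  284.9] [ 0.3696 -0.1997  0.0312]
cradle 0.87 [327.5 229.6] [ 0.4607 -0.0973  0.0515]
cradle 0.52 [323.1 227.7] [ 0.4573 -0.088   0.0564]
pocket_mouth 0.71 [325.4 227.3] [ 0.4619 -0.0914  0.0548]
ejector_top 0.51 [324.6 229.3] [ 0.4557 -0.0926  0.0553]
ejector_top 0.5 [324.1 182. ] [ 0.4564 -0.0892  0.2032]
pad_face 0.55 [325.4 229. ] [ 0.4587 -0.093   0.0533]
pad_face 0.43 [323.8 179. ] [ 0.4587 -0.0872  0.2086]
handle_press 0.69 [293.  151.1] [ 0.4606 -0.018   0.2508]
handle_hinge 0.67 [286.8 185. ] [ 0.4509 -0.0043  0.1574]
pencil 0.81 [259.8 220.8] [ 0.4438  0.0757 -0.0001]
top [('fovy', 52.666263906009725), ('cx', 311.9124777519593), ('cy', 208.5861683494359)]
[[-0.0738  0.9649 -0.2521  0.2278]
 [-0.9973 -0.073   0.0126 -0.1008]
 [-0.0062  0.2523  0.9676  0.9859]]
walnut_block 0.8 [362.1 204.8] [ 0.47
[... 186 characters left out ...]
pad_face 0.59 [298.8 197.1] [ 0.4565 -0.0865  0.2068]
handle_hinge 0.71 [305.  211.9] [ 0.4646 -0.0959  0.0501]
handle_hinge 0.6 [261.6 200.8] [ 0.4548 -0.0114  0.2054]
pencil 0.51 [242.2 226.1] [0.4268 0.0443 0.1134]
{'time_s': 1.0, 'q': array([ 1.1679,  0.0872,  1.3707,  0.    ,  1.6836, -0.1031]), 'qvel': array([-0.0009,  0.0011, -0.0002,  0.0005,  0.0013,  0.0015]), 'effort': array([ -0.0009, -35.1732, -31.3477,  -0.0002,   0.0002,   0.    ]), 'position': array([0.1624, 0.5255, 0.2314]), 'tool_rot': array([-0.    ,  0.1493,  0.9888,  0.0001]), 'wrist_force': array([0.3688, 0.1644, 0.5059]), 'torque': array([-0.0025,  0.0412,  0.022 ]), 'gripper_force': 0.0, 'opening': 0.9983483687033184}
```

View pics/scene1.png

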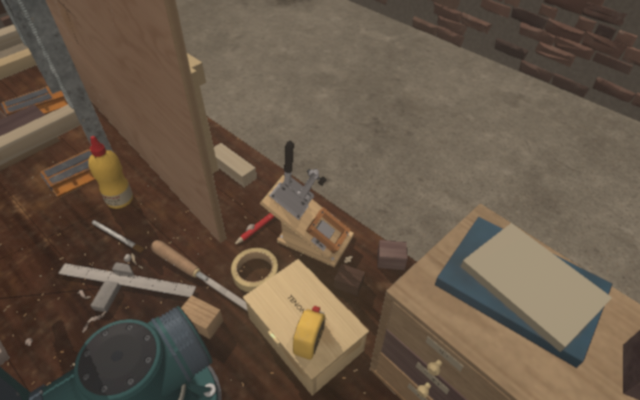

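View pics/top1.png

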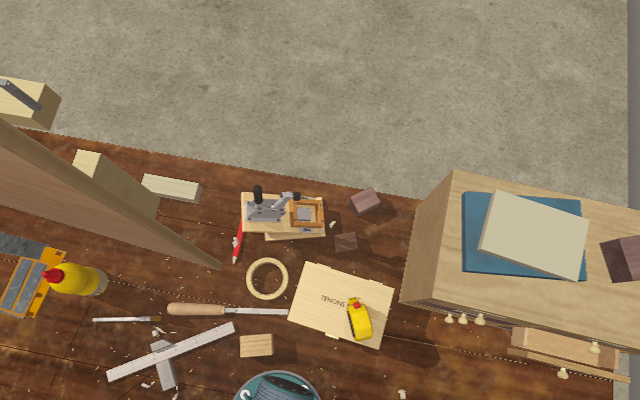

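```bash
cat > m.py <<'E'
from h import *
for n in ['scene','top']:
    c=env.capture(n); P=cloud(c); np.save(n+'P.npy',P); np.save(n+'C.npy',c['pixels'])
    X=P.reshape(-1,3); X=X[~np.isnan(X).any(1)]
    for nm,(x0,x1,y0,y1,z0,z1) in dict(walnut=(.40,.55,-.30,-.19,.039,.05),small=(.32,.42,-.23,-.14,.028,.04)).items():
        B=X[(X[:,0]>x0)&(X[:,0]<x1)&(X[:,1]>y0)&(X[:,1]<y1)&(X[:,2]>z0)&(X[:,2]<z1)]
        r=cv2.minAreaRect((B[:,:2]*1000).astype(np.float32)); print(n,nm,len(B),np.median(B[:,2]),r)
    # height grid
    S=X[(X[:,0]>.2)&(X[:,0]<.6)&(X[:,1]>-.5)&(X[:,1]<.2)]
    g=np.full((20,35),-1.); i=((S[:,0]-.2)/.02).astype(int).clip(0,19); j=((S[:,1]+.5)/.02).astype(int).clip(0,34)
    np.maximum.at(g,(i,j),S[:,2]); 
    print('cols y from .2 down; rows x .2 up, cm')
    for k in range(20): print('%.2f'%(.2+.02*k),' '.join('%3d'%round(v*100) for v in g[k][::-1]))
E
python3 m.py
```

```text
scene walnut 517 0.04554090630374463 ((486.32415771484375, -244.45034790039062), (47.444095611572266, 59.924293518066406), 20.05870246887207)
scene small 481 0.03449527837305355 ((387.62274169921875, -187.20726013183594), (44.1650390625, 54.431575775146484), 3.777064800262451)
cols y from .2 down; rows x .2 up, cm
0.20   0   1   1   1   1   1   0   0   0   0   0   0   9   9   9   9   9   9  15  15  15   9   9   9   1   0   0   0  29  29  29  29  29  29  29
0.22   0   0   0   1   1   1   0   1   1   1   1   1   9   9   9   9   9   9  15  15  15   9   9   9   0  29  29  29  29  29  29  29  29  29  29
0.24   3   3   3   3   2   2   2   1   1   1   1   1   9   9   9   9   9   9   9  14  10   9   9   9   0  29  29  29  29  29  29  29  29  31  32
0.26   3   3   3   3   2   0   0   0   3   3   3   3   9   9   9   9   9   9   9   9   9   9   9   9   0  29  29  31  31  31  31  31  32  33  33
0.28   0   0   1   0   0   0   0   3   3   2   3   3 -100   9   9   9   9   9   9   9   9   9   9   0   0  29  29  31  31  31  33  33  33  33  33
0.30   0   0   0   0   1   0   0   3   2   1   0   3   3  
[... 4877 characters left out ...]
5   0   0   0   0 -100 -100 -100 -100 -100 -100 -100
0.52   5   4   0   0   0   0   0 -100   0   0   1   0   1   0   0   0   0   0   0   0   0   0   0 -100 -100 -100 -100 -100 -100 -100 -100 -100 -100 -100 -100
0.54   4   4   0   1   0   0   0   0   0   0   1   0   0   1   0   0   0   1   0   0 -100 -100 -100 -100 -100 -100 -100 -100 -100 -100 -100 -100 -100 -100 -100
0.56   4   4   0   0   0   0   0   0   0   1   0   0   1   1   0   0   0 -100 -100 -100 -100 -100 -100 -100 -100 -100 -100 -100 -100 -100 -100 -100 -100 -100 -100
0.58   0   0   0   0   0   0   0   1   0   1   0   0   0 -100 -100 -100 -100 -100 -100 -100 -100 -100 -100 -100 -100 -100 -100 -100 -100 -100 -100 -100 -100 -100 -100
```

Run:
```python
import cv2
im=cv2.imread('pics/top1.png')[170:260,215:395]; im2=cv2.imread('pics/scene1.png')[130:300,230:420]
a=cv2.resize(im,(780,390),interpolation=cv2.INTER_CUBIC); cv2.imwrite('pics/c1.png',a)
```

```text
(no output)
```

View pics/c1.png

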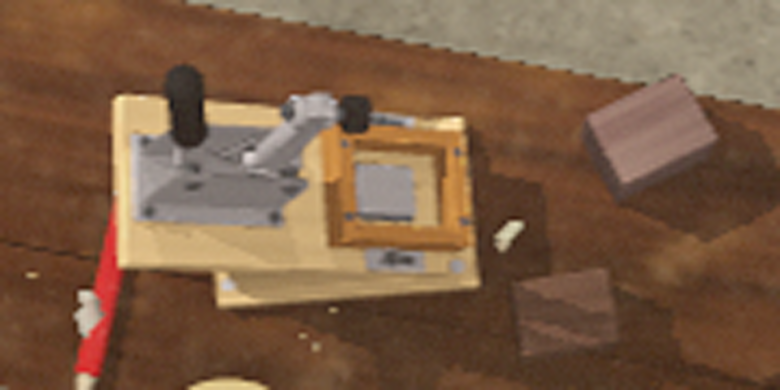

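```bash
cat >> h.py <<'E'
def plan(wps,p0=None,R0=None):
    """wps: list of (pos,Rot,nrows,finger). prints rows in tool units with feedback of rounding"""
    p,r,_=tool()
    if p0 is not None: p,r=np.array(p0),R0
    out=[]
    for tp,tr,n,fg in wps:
        for k in range(n):
            a=1/(n-k); dp=(np.array(tp)-p)*a; dr=(r.inv()*tr).as_rotvec()*a
            t=np.round(dr/np.radians(5),2); s=np.round(r.inv().apply(dp)/.05,2)
            if max(abs(t).max(),abs(s).max())>1: print('OVER',t,s)
            p=p+r.apply(s*.05); r=r*R.from_rotvec(t*np.radians(5))
            out.append([*(float(x)+0 for x in t),*(float(x)+0 for x in s),fg])
    for i in range(0,len(out),10): print('CALL',[round(x,2) for row in out[i:i+10] for x in row])
    print('end',p,len(out)); return p,r
def down(yaw):
    "tool down, tool y at world yaw (deg)"
    a=np.radians(yaw); y=np.array([np.cos(a),np.sin(a),0]); z=np.array([0,0,-1.]); return R.from_matrix(np.c_[np.cross(y,z),y,z])
E
python3 - <<'E'
from h import *
for n in ['top','scene']:
    P=np.load(n+'P.npy'); C=np.load(n+'C.npy').astype(int)
    m=(P[...,0]>.38)&(P[...,0]<.53)&(P[...,1]>-.16)&(P[...,1]<.08)&(P[...,2]>.03)&(P[...,2]<.2)
    X=P[m]; col=C[m]; rng=np.random.default_rng(0); best=0
    for _ in range(3000):
        t=X[rng.choice(len(X),3,False)]; nn=np.cross(t[1]-t[0],t[2]-t[0]); 
        if np.linalg.norm(nn)<1e-6: continue
        nn/=np.linalg.norm(nn); nn*=np.sign(nn[2]); 
        if not .8<nn[2]<.93: continue
        k=(abs((X-t[0])@nn)<.002).sum()
        if k>best: best,bn,bt=k,nn,t[0]
    I=X[abs((X-bt)@bn)<.003]; c=I.mean(0); nn=np.linalg.svd(I-c)[2][2]; nn*=np.sign(nn[2])
    h=np.arctan2(-nn[1],-nn[0]); print(n,best,len(X),'n',nn,'tilt',np.degrees(np.arccos(nn[2])),'heading',np.degrees(h))
    cz=nn; cy=np.cross(cz,[np.cos(h),np.sin(h),0]); cy/=np.linalg.norm(cy); cx=np.cross(cy,cz)
    A=np.c_[cx,cy,cz]; L=(X-c)@A
    bed=L[abs(L[:,2])<.004]; print('bed ext',np.percentile(bed,[1,99],axis=0)[:,:2], cv2.minAreaRect((bed[:,:2]*1000).astype(np.float32)))
    fr=L[(L[:,2]>.015)&(L[:,2]<.025)&(L[:,0]<.0)]
    print('frame',len(fr),cv2.minAreaRect((fr[:,:2]*1000).astype(np.float32)),np.median(fr[:,2]))
    ej=L[(L[:,2]>.005)&(L[:,2]<.011)&(L[:,0]<0)]; print('ej',len(ej),np.median(ej,0),np.percentile(ej,[3,97],axis=0))
    # ejector world
    print('c',c,'cx',cx,'cy',cy,'ej world',c+A@np.r_[np.median(ej,0)[:2],0])
p=np.array([.162,.525,.231])
print(tool()[0],env.read_state()['time_s'])
def pol(r,a,z): a=np.radians(a); return [r*np.cos(a),r*np.sin(a),z]
W=[(pol(.27,72.8,.29),down(72.8),6,85)]
W+=[(pol(.27,72.8-80*k/10,.29),down(72.8-4*k),1,85) for k in range(1,11)]
W+=[([.487,-.243,.20],down(22),8,85),([.487,-.243,.17],down(22),6,85)]
plan(W)
E
```

```text
top 919 2891 n [ 0.0021 -0.4982  0.8671] tilt 29.878665527545547 heading 90.2434714252279
bed ext [[-0.1067 -0.0547]
 [ 0.0746  0.0338]] ((-17.29944610595703, -10.91220474243164), (187.41015625, 90.46337890625), 0.2813625633716583)
frame 414 ((-90.35317993164062, -3.9918212890625), (90.87498474121094, 155.75453186035156), 64.5140609741211) 0.019222188698708575
ej 271 [-0.073  -0.0089  0.0075] [[-0.1108 -0.0468  0.0051]
 [-0.0379  0.0274  0.0106]]
c [ 0.45   -0.0237  0.0836] cx [-0.0037  0.8671  0.4982] cy [-1.     -0.0042  0.    ] ej world [ 0.4592 -0.0869  0.0472]
scene 966 3667 n [ 0.0105 -0.4996  0.8662] tilt 29.98300533936131 heading 91.19840186401998
bed ext [[-0.0971 -0.0577]
 [ 0.0837  0.0315]] ((-9.670013427734375, -14.413616180419922), (94.09978485107422, 188.55845642089844), 88.94593811035156)
frame 496 ((-80.01421356201172, 3.5174293518066406), (100.96482849121094, 102.78855895996094), 89.39807891845703) 0.019782616585030367
ej 308 [-0.0652 -0.0103  0.0081] [[-0.1003 -0.0389  0.0053]
 [-0.0292  0.026   0.0106]]
c [ 0.4456 -0.0344  0.0789] cx [-0.0181  0.866   0.4997] cy [-
[... 555 characters left out ...]
 0.0, 0.8, -0.66, -0.35, 0.0, 85, 0.0, 0.0, 0.8, -0.64, -0.4, 0.0, 85, 0.0, 0.0, 0.8, -0.61, -0.44, 0.0, 85, 0.0, 0.0, 0.8, -0.58, -0.49, 0.0, 85, 0.0, 0.0, 0.27, -0.74, 0.18, 0.22, 85, 0.0, 0.0, 0.27, -0.73, 0.19, 0.23, 85, 0.0, 0.0, 0.27, -0.73, 0.21, 0.22, 85, 0.0, 0.0, 0.27, -0.72, 0.23, 0.23, 85]
CALL [0.0, 0.0, 0.27, -0.72, 0.25, 0.22, 85, 0.0, 0.0, 0.27, -0.71, 0.26, 0.23, 85, 0.0, 0.0, 0.27, -0.7, 0.28, 0.22, 85, 0.0, 0.0, 0.27, -0.69, 0.29, 0.23, 85, 0.0, 0.0, 0.0, 0.0, 0.0, 0.1, 85, 0.0, 0.0, 0.0, 0.0, 0.0, 0.1, 85, 0.0, 0.0, 0.0, 0.0, 0.0, 0.1, 85, 0.0, 0.0, 0.0, 0.0, 0.0, 0.1, 85, 0.0, 0.0, 0.0, 0.0, 0.0, 0.1, 85, 0.0, 0.0, 0.0, 0.0, 0.0, 0.1, 85]
end [ 0.4868 -0.2429  0.1698] 30
```

Request:
servo_tool(increments=[0,0,0,0,-0.93,-0.2,85,0,0,0,0,-0.93,-0.2,85,0,0,0,0,-0.93,-0.2,85,0,0,0,0,-0.93,-0.2,85,0,0,0,0,-0.93,-0.2,85,0,0,0,0,-0.93,-0.2,85,0,0,0.8,-0.75,-0.05,0,85,0,0,0.8,-0.75,-0.11,0,85,0,0,0.8,-0.74,-0.15,0,85,0,0,0.8,-0.72,-0.21,0,85])

```text
time_s: 2.35
position: [0.2055, 0.1767, 0.2915]
tool_rot: [0.0, 0.286, 0.958, 0.0]
wrist_force: [0.8, 0.6, -0.9]
opening: 0.996
gripper_force: 0.0
```

Request:
servo_tool(increments=[0,0,0.8,-0.71,-0.26,0,85,0,0,0.8,-0.69,-0.31,0,85,0,0,0.8,-0.66,-0.35,0,85,0,0,0.8,-0.64,-0.4,0,85,0,0,0.8,-0.61,-0.44,0,85,0,0,0.8,-0.58,-0.49,0,85,0,0,0.27,-0.74,0.18,0.22,85,0,0,0.27,-0.73,0.19,0.23,85,0,0,0.27,-0.73,0.21,0.22,85,0,0,0.27,-0.72,0.23,0.23,85])

```text
time_s: 3.6
position: [0.3786, -0.1388, 0.2461]
tool_rot: [0.0, 0.52, 0.854, 0.0]
wrist_force: [0.0, -0.0, 0.0]
opening: 0.996
gripper_force: 0.0
```

Request:
servo_tool(increments=[0,0,0.27,-0.72,0.25,0.22,85,0,0,0.27,-0.71,0.26,0.23,85,0,0,0.27,-0.7,0.28,0.22,85,0,0,0.27,-0.69,0.29,0.23,85,0,0,0,0,0,0.1,85,0,0,0,0,0,0.1,85,0,0,0,0,0,0.1,85,0,0,0,0,0,0.1,85,0,0,0,0,0,0.1,85,0,0,0,0,0,0.1,85])

```text
time_s: 4.85
position: [0.487, -0.2418, 0.1712]
tool_rot: [0.0, 0.559, 0.829, 0.0]
wrist_force: [-0.8, -0.7, 0.3]
opening: 0.992
gripper_force: 0.0
```

Now a close look by the wrist camera at the block.

Run:
```python
from h import *
c=env.capture('wrist'); save(c,'w1.png'); P=cloud(c)
m=(P[...,2]>.040)&(P[...,2]<.050)&(abs(P[...,0]-.487)<.06)&(abs(P[...,1]+.243)<.06)
B=P[m]; print(m.sum(),np.median(B[:,2]),cv2.minAreaRect((B[:,:2]*1000).astype(np.float32)))
print(np.linalg.inv(c['view']),c['fovy'],c['cx'],c['cy']); p,r,s=tool(); print(p,r.as_matrix())
```

```text
3525 0.04533605347319675 ((486.1687316894531, -244.45742797851562), (45.04391098022461, 60.405696868896484), 22.308536529541016)
[[ 0.9269 -0.3583 -0.1117  0.4592]
 [ 0.3753  0.8846  0.2769 -0.1721]
 [-0.0004 -0.2986  0.9544  0.3142]
 [ 0.      0.      0.      1.    ]] 63.192222374695554 326.61711370556304 201.81580629998152
[ 0.4867 -0.2416  0.1702] [[-0.375   0.927  -0.001 ]
 [ 0.927   0.375   0.0008]
 [ 0.0011 -0.0007 -1.    ]]
```

View pics/w1.png

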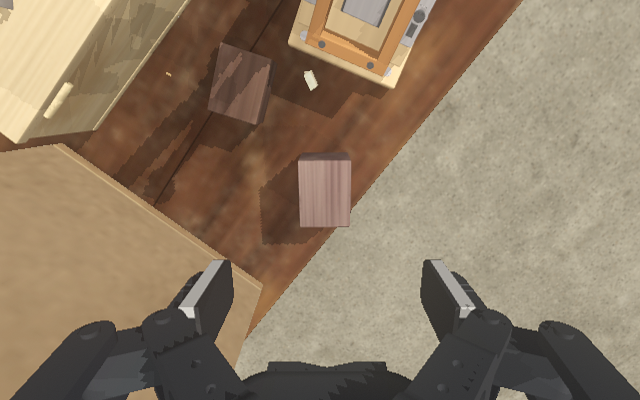

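Run:
```python
from h import *
g=[.4862,-.2444]
plan([(g+[.06],down(22.3),4,85),(g+[.014],down(22.3),4,85),(g+[.014],down(22.3),2,85)])
```

```text
CALL [0.0, 0.0, -0.01, -0.01, -0.01, 0.55, 85, 0.0, 0.0, -0.01, -0.01, -0.01, 0.55, 85, 0.0, -0.01, -0.02, -0.02, 0.0, 0.55, 85, -0.01, 0.0, -0.01, -0.01, -0.01, 0.55, 85, 0.0, 0.0, 0.0, 0.0, 0.0, 0.23, 85, 0.0, 0.0, 0.0, 0.0, 0.0, 0.23, 85, 0.0, 0.0, 0.0, 0.0, 0.0, 0.23, 85, 0.0, 0.0, 0.0, 0.0, 0.0, 0.23, 85, 0.0, 0.0, 0.0, 0.0, 0.0, 0.0, 85, 0.0, 0.0, 0.0, 0.0, 0.0, 0.0, 85]
end [ 0.4861 -0.2444  0.0142] 10
```

Request:
servo_tool(increments=[0,0,-0.01,-0.01,-0.01,0.55,85,0,0,-0.01,-0.01,-0.01,0.55,85,0,0,-0.02,-0.02,0,0.55,85,0,0,-0.01,-0.01,-0.01,0.55,85,0,0,0,0,0,0.23,85,0,0,0,0,0,0.23,85,0,0,0,0,0,0.23,85,0,0,0,0,0,0.23,85,0,0,0,0,0,0,85,0,0,0,0,0,0,70])

```text
time_s: 6.15
position: [0.4869, -0.245, 0.0156]
tool_rot: [0.0, 0.557, 0.83, 0.0]
wrist_force: [-0.4, 0.1, -0.3]
opening: 0.828
gripper_force: 0.0
```

Request:
servo_tool(increments=[0,0,0,0,0,0,55,0,0,0,0,0,0,50,0,0,0,0,0,0,35,0,0,0,0,0,0,30,0,0,0,0,0,0,30,0,0,0,0,0,0,30,0,0,0,0,0,-0.2,30,0,0,0,0,0,-0.4,30,0,0,0,0,0,-0.6,30,0,0,0,0,0,-0.8,30])

```text
time_s: 7.4
position: [0.4853, -0.244, 0.1145]
tool_rot: [-0.002, 0.557, 0.83, -0.0]
wrist_force: [0.0, -0.1, -0.7]
opening: 0.514
gripper_force: 61.6
```

```bash
cat >> h.py <<'E'
def cradle(h=90.6,t=30):
    h=np.radians(h);t=np.radians(t); hx=np.array([np.cos(h),np.sin(h),0]); cx=hx*np.cos(t)+np.array([0,0,np.sin(t)]); cz=-hx*np.sin(t)+np.array([0,0,np.cos(t)]); cy=np.cross(cz,cx); return np.c_[cx,cy,cz]
O=np.array([.458,-.0905,.0465])
def toolR(A): return R.from_matrix(np.c_[A[:,0],-A[:,1],-A[:,2]])
E
python3 - <<'E'
from h import *
A=cradle()
for n in ['top','scene']:
    L=(np.load(n+'P.npy')-O)@A; L=L[~np.isnan(L).any(-1)]
    M=L[(abs(L[:,1])<.05)&(L[:,2]>.03)&(L[:,2]<.25)&(L[:,0]<.22)&(L[:,0]>-.05)]
    for z in np.arange(.03,.18,.015):
        k=M[(M[:,2]>z)&(M[:,2]<z+.015)]
        if len(k)>3: print(n,round(z,3),len(k),'x',np.percentile(k[:,0],[2,98]),'y',np.percentile(k[:,1],[2,98]))
W=[(O+A@[0,0,.13],toolR(A),8,30),(O+A@[0,0,.13],toolR(A),2,30)]
plan(W)
E
```

```text
top 0.03 122 x [0.0756 0.1429] y [-0.0161  0.0125]
top 0.045 212 x [0.0756 0.1406] y [-0.0174  0.0122]
top 0.06 32 x [0.0906 0.1472] y [-0.0087  0.0019]
top 0.075 33 x [0.0926 0.1592] y [-0.0081  0.004 ]
top 0.09 37 x [0.0956 0.1631] y [-0.007   0.0054]
top 0.105 35 x [0.0973 0.1714] y [-0.0015  0.0057]
top 0.12 122 x [0.0817 0.1763] y [-0.0097  0.0053]
top 0.135 84 x [0.0806 0.187 ] y [-0.0088  0.0055]
top 0.15 62 x [0.1713 0.1873] y [-0.0099  0.0044]
scene 0.03 192 x [0.0699 0.1396] y [-0.0161  0.0136]
scene 0.045 335 x [0.0729 0.1387] y [-0.0167  0.0136]
scene 0.06 66 x [0.087  0.1474] y [-0.0075  0.0041]
scene 0.075 64 x [0.0896 0.1557] y [-0.0055  0.0051]
scene 0.09 79 x [0.093  0.1616] y [-0.0044  0.0062]
scene 0.105 77 x [0.095  0.1671] y [-0.0065  0.0067]
scene 0.12 141 x [0.081  0.1724] y [-0.0055  0.0067]
scene 0.135 132 x [0.0801 0.182 ] y [-0.0085  0.0068]
scene 0.15 64 x [0.1697 0.1849] y [-0.0089  0.0068]
CALL [-0.15, 0.74, 0.53, 0.23, 0.02, -0.11, 30, -0.15, 0.74, 0.53, 0.24, 0.01, -0.1, 30, -0.15, 0.73, 0.53, 0.24, 0.0, -0.08, 30, -0.14, 0.74, 0.53, 0.25, -0.01, -0.06, 30, -0.15, 0.73, 0.53, 0.25, -0.02, -0.05, 30, -0.14, 0.74, 0.53, 0.25, -0.03, -0.03, 30, -0.14, 0.73, 0.52, 0.25, -0.04, -0.02, 30, -0.15, 0.74, 0.53, 0.26, -0.04, 0.01, 30, 0.0, 0.0, 0.0, 0.0, 0.0, 0.0, 30, 0.0, 0.0, 0.0, 0.0, 0.0, -0.01, 30]
end [ 0.4589 -0.1555  0.1593] 10
```

Request:
servo_tool(increments=[-0.15,0.74,0.53,0.23,0.02,-0.11,30,-0.15,0.74,0.53,0.24,0.01,-0.1,30,-0.15,0.73,0.53,0.24,0,-0.08,30,-0.14,0.74,0.53,0.25,-0.01,-0.06,30,-0.15,0.73,0.53,0.25,-0.02,-0.05,30,-0.14,0.74,0.53,0.25,-0.03,-0.03,30,-0.14,0.73,0.52,0.25,-0.04,-0.02,30,-0.15,0.74,0.53,0.26,-0.04,0.01,30,0,0,0,0,0,0,30,0,0,0,0,0,-0.01,30])

```text
time_s: 8.65
position: [0.46, -0.1564, 0.1595]
tool_rot: [-0.182, 0.679, 0.687, 0.182]
wrist_force: [0.9, 0.9, -0.7]
opening: 0.514
gripper_force: 61.5
```

Run:
```python
from h import *
c=env.capture('wrist'); save(c,'w2.png'); P=cloud(c); np.save('w2P.npy',P); np.save('w2C.npy',c['pixels'])
p,r,s=tool(); print(p,s['q'],s['wrist_force'],s['torque'],s['opening']); print('tool in cradle',(p-O)@cradle()); print((cradle().T@r.as_matrix()))
```

```text
[ 0.4601 -0.1564  0.1598] [-0.7051  0.1588  1.5207  0.3978  1.8005 -0.6923] [-1.1218 -0.6434 -0.5441] [-0.31   -0.0008  0.0032] 0.5170161609548802
tool in cradle [-0.0005 -0.0014  0.1311]
[[ 1.      0.0023 -0.0034]
 [ 0.0023 -1.     -0.0031]
 [-0.0034  0.0031 -1.    ]]
```

View pics/w2.png

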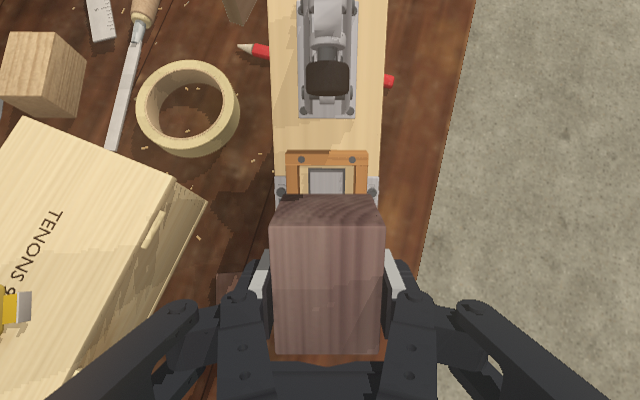

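```bash
cat > fr.py <<'E'
from h import *
P=np.load('w2P.npy'); A=cradle(); L=(P-O)@A*1000; C=np.load('w2C.npy').astype(int)
x,y,z=L[...,0],L[...,1],L[...,2]
p,r,s=tool()
# bed plane check via wrist
b=(abs(z)<6)&(x>45)&(x<75)&(abs(y)<45)&(C.sum(-1)>420)
B=P[b]; c=B.mean(0); n=np.linalg.svd(B-c)[2][2]; n*=np.sign(n[2]); print('bed z',np.median(z[b]),'tilt',np.degrees(np.arccos(n[2])),'head',np.degrees(np.arctan2(-n[1],-n[0])))
f=(z>14)&(z<26)&(x>20)&(x<55)&(abs(y)<40); print('frame n',f.sum(),'z',np.median(z[f]))
ou=[];inn=[]
for u in range(640):
    k=f[:,u]; 
    if k.sum()<5: continue
    yy=np.median(y[k,u]); 
    if abs(yy)<28: ou.append((yy,x[k,u].max()))
    if abs(yy)<18: inn.append((yy,x[k,u].min()))
ou=np.array(ou);inn=np.array(inn); print('outer x',np.median(ou[:,1]),np.polyfit(*ou.T,1),'inner',np.median(inn[:,1]),np.polyfit(*inn.T,1))
yl=[];yi=[]
for v in range(400):
    k=f[v]
    if k.sum()<5: continue
    xx=np.median(x[v,k]); row=y[v,k]
    g=np.sort(row); d=np.diff(g); j=d.argmax()
    yl.append((xx,g[0],g[-1])); 
    if d[j]>20: yi.append((xx,g[j],g[j+1]))
yl=np.array(yl);yi=np.array(yi); print('outer y',np.median(yl,0),'inner y',np.median(yi,0) if len(yi) else None,len(yi)); print(np.polyfit(yl[:,0],yl[:,1:].mean(1),1))
# block: tool frame
T=r.inv().apply((P-p).reshape(-1,3)).reshape(P.shape)*1000
tx,ty,tz=T[...,0],T[...,1],T[...,2]
dark=(C[...,0]<150)
top=(abs(tx)<45)&(abs(ty)<26)&(tz<-15)&(tz>-45)&dark
e=(tx>20)&(tx<40)&(abs(ty)<24)&(tz>-25)&(tz<20)&dark
print('top z',np.median(tz[top]),top.sum(),np.percentile(tx[top],[1,99]),np.percentile(ty[top],[1,99]))
E=T[e]; c=E.mean(0); n=np.linalg.svd(E-c)[2][2]; n*=np.sign(n[0]); print('end',len(E),'x',np.median(E[:,0]),'n',n)
q=T[top]; q=q[abs(q[:,2]-np.median(q[:,2]))<3]; c=q.mean(0); n=np.linalg.svd(q-c)[2][2]; print('top n',n*np.sign(n[2]), cv2.minAreaRect(q[:,:2].astype(np.float32)))
E
python3 fr.py
```

```text
bed z 0.1451356866329526 tilt 33.45539729422455 head 90.3562529651812
frame n 1264 z 19.83712626352617
outer x 35.21359220272301 [ 0.0008 35.2129] inner 26.348131276968168 [-0.0044 26.373 ]
outer y [ 27.9563 -34.2958  30.4415] inner y [ 22.6935 -25.1325  21.3803] 8
[-0.0059 -1.7369]
top z -29.637205379646055 16932 [-27.354   31.0588] [-23.0587  23.7485]
end 2703 x 30.82203375249478 n [ 1.      0.001  -0.0008]
top n [-0.0036 -0.0013  1.    ] ((1.1863594055175781, -0.7900428771972656), (60.71510314941406, 49.969940185546875), 0.05699572712182999)
```

```bash
cat > go.py <<'E'
from h import *
import sys
A=cradle(); x,y,z=map(float,sys.argv[1:4]); n=int(sys.argv[4]); fg=float(sys.argv[5])
p,r,s=tool(); print('t',round(s['time_s'],2),'tool in cradle mm',(p-O)@A*1000,'rot err deg',np.degrees((toolR(A).inv()*r).as_rotvec()),'F cradle',s['wrist_force']@A,'T',s['torque']@A,'open',s['opening'])
plan([(O+A@[x/1e3,y/1e3,z/1e3],toolR(A),n,fg)])
E
python3 go.py -5.5 -1.6 41 8 30
```

```text
t 8.7 tool in cradle mm [ -0.4563  -1.4474 131.0544] rot err deg [-0.1795 -0.1932 -0.13  ] F cradle [-0.8191  1.1285 -0.1554] T [0.0038 0.31   0.0016] open 0.5170161609548802
CALL [0.0, 0.0, 0.0, -0.01, 0.0, 0.23, 30.0, 0.01, 0.01, 0.0, -0.01, 0.0, 0.22, 30.0, 0.0, 0.0, 0.0, -0.01, 0.0, 0.23, 30.0, 0.01, 0.01, 0.01, -0.01, 0.0, 0.22, 30.0, 0.0, 0.0, 0.0, -0.01, 0.0, 0.23, 30.0, 0.01, 0.01, 0.01, -0.02, 0.0, 0.22, 30.0, 0.0, 0.0, 0.0, -0.01, 0.0, 0.23, 30.0, 0.01, 0.01, 0.01, -0.02, 0.0, 0.22, 30.0]
end [ 0.4599 -0.1159  0.0792] 8
```

Request:
servo_tool(increments=[0,0,0,-0.01,0,0.23,30,0.01,0.01,0,-0.01,0,0.22,30,0,0,0,-0.01,0,0.23,30,0.01,0.01,0.01,-0.01,0,0.22,30,0,0,0,-0.01,0,0.23,30,0.01,0.01,0.01,-0.02,0,0.22,30,0,0,0,-0.01,0,0.23,30,0.01,0.01,0.01,-0.02,0,0.22,30,0,0,0,0,0,0,30,0,0,0,0,0,0,30])

```text
time_s: 9.95
position: [0.4601, -0.1159, 0.0795]
tool_rot: [-0.184, 0.68, 0.686, 0.182]
wrist_force: [0.2, -0.2, -0.3]
opening: 0.518
gripper_force: 61.5
```

```bash
python3 - <<'E'
from h import *
c=env.capture('wrist'); save(c,'w3.png'); np.save('w2P.npy',cloud(c)); np.save('w2C.npy',c['pixels'])
E
python3 fr.py; python3 go.py -5.5 -1.6 36 5 30
```

```text
bed z 0.14862628946077286 tilt 33.45710437450532 head 90.32833383330653
frame n 2880 z 19.88973881698199
outer x 35.295225558490095 [ 0.0031 35.2839] inner 26.048161982620368 [-0.     26.0695]
outer y [ 28.2409 -34.4477  30.5299] inner y [ 22.8521 -25.914   21.2981] 11
[-0.0103 -1.6358]
top z -29.600941874117645 14787 [-27.2865  31.2441] [-23.1124  23.8897]
end 2699 x 30.993649900253285 n [ 1.      0.0013 -0.0037]
top n [-0.0053 -0.0005  1.    ] ((1.3529911041259766, -0.8031749725341797), (60.49386215209961, 49.8577766418457), 0.36757034063339233)
t 10.0 tool in cradle mm [-5.5423 -1.9126 41.5243] rot err deg [-0.0411  0.0252  0.0434] F cradle [-0.1019 -0.0838 -0.372 ] T [-0.0136  0.2547  0.0104] open 0.5157317510868876
CALL [0.0, 0.0, 0.0, 0.0, 0.0, 0.02, 30.0, 0.0, 0.0, 0.0, 0.0, 0.0, 0.02, 30.0, 0.0, 0.0, 0.0, 0.0, 0.0, 0.02, 30.0, 0.0, 0.0, 0.0, 0.0, 0.0, 0.03, 30.0, 0.01, -0.01, -0.01, 0.0, -0.01, 0.02, 30.0]
end [ 0.4597 -0.1133  0.0749] 5
```

View pics/w3.png

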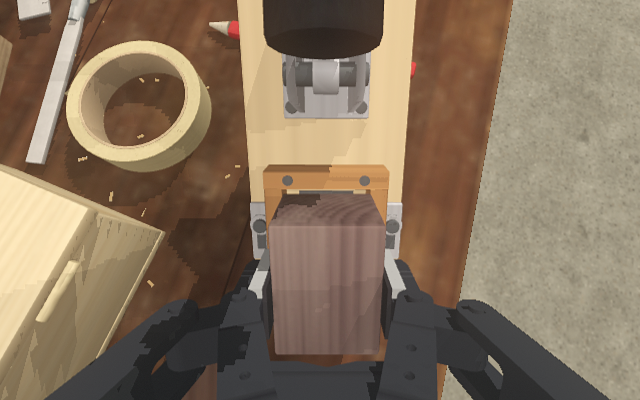

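Request:
servo_tool(increments=[0,0,0,0,0,0.03,30,0,0,0,0,0,0.02,30,0,0,0,0,0,0.02,30,0,0,0,0,0,0.02,30,0,0,0,0,0,0.02,30,0,0,0,0,0,0.02,30,0,0,0,0,0,0.02,30,0,0,0,0,0,0.02,30,0,0,0,0,0,0,30,0,0,0,0,0,0,30])

```text
time_s: 11.25
position: [0.4598, -0.1115, 0.0719]
tool_rot: [-0.184, 0.68, 0.686, 0.182]
wrist_force: [-0.3, -0.0, -0.3]
opening: 0.518
gripper_force: 61.5
```

```bash
python3 go.py -5.5 -1.9 30 5 30
```

```text
t 11.25 tool in cradle mm [-5.4666 -1.5769 32.4991] rot err deg [0.0077 0.0609 0.0594] F cradle [-0.1932  0.3262 -0.2729] T [ 0.0008  0.2855 -0.0077] open 0.5181683018528869
CALL [0.0, 0.0, 0.0, 0.0, 0.0, 0.01, 30.0, 0.0, 0.0, 0.0, 0.0, 0.0, 0.01, 30.0, 0.0, 0.0, 0.0, 0.0, 0.0, 0.01, 30.0, 0.0, -0.01, -0.01, 0.0, 0.0, 0.01, 30.0, 0.0, 0.0, 0.0, 0.0, 0.01, 0.01, 30.0]
end [ 0.4603 -0.1102  0.0697] 5
```

Request:
servo_tool(increments=[0,0,0,0,0,0.02,30,0,0,0,0,0,0.02,30,0,0,0,0,0,0.02,30,0,0,0,0,0,0.02,30,0,0,0,0,0,0,30,0,0,0,0,0,0,30,0,0,0,0,0,0,30,0,0,0,0,0,0,30,0,0,0,0,0,0,30,0,0,0,0,0,0,30])

```text
time_s: 12.5
position: [0.4598, -0.1095, 0.0685]
tool_rot: [-0.184, 0.68, 0.686, 0.182]
wrist_force: [0.1, -0.3, -0.5]
opening: 0.515
gripper_force: 61.5
```

```bash
python3 go.py -5.5 -1.9 23 5 30
```

```text
t 12.5 tool in cradle mm [-5.4554 -1.5681 28.4992] rot err deg [0.0084 0.0609 0.0607] F cradle [-0.5349 -0.0742 -0.2283] T [ 0.0171  0.2936 -0.0283] open 0.514781997751968
CALL [0.0, 0.0, 0.0, 0.0, 0.0, 0.02, 30.0, 0.0, 0.0, 0.0, 0.0, 0.0, 0.02, 30.0, 0.0, 0.0, 0.0, 0.0, 0.0, 0.02, 30.0, 0.0, -0.01, -0.01, 0.0, 0.0, 0.02, 30.0, 0.0, 0.0, 0.0, 0.0, 0.01, 0.03, 30.0]
end [ 0.4602 -0.1067  0.0637] 5
```

Request:
servo_tool(increments=[0,0,0,0,0,0.02,30,0,0,0,0,0,0.02,30,0,0,0,0,0,0.02,30,0,0,0,0,0,0.02,30,0,0,0,0,0,0.01,30,0,0,0,0,0,0.01,30,0,0,0,0,0,0,30,0,0,0,0,0,0,30,0,0,0,0,0,0,30,0,0,0,0,0,0,30])

```text
time_s: 13.75
position: [0.4597, -0.107, 0.0641]
tool_rot: [-0.184, 0.68, 0.686, 0.182]
wrist_force: [-1.1, -0.7, -0.7]
opening: 0.514
gripper_force: 61.5
```

```bash
python3 go.py -5.5 -1.9 23 5 30
```

```text
t 13.75 tool in cradle mm [-5.462  -1.5761 23.5292] rot err deg [0.0065 0.0588 0.0601] F cradle [-0.9248  1.0686 -0.3207] T [ 0.0098  0.2798 -0.0114] open 0.5135794540364408
CALL [0.0, 0.0, 0.0, 0.0, 0.0, 0.0, 30.0, 0.0, 0.0, 0.0, 0.0, 0.0, 0.0, 30.0, 0.0, 0.0, 0.0, 0.0, 0.0, 0.0, 30.0, 0.0, -0.01, -0.01, 0.0, 0.0, 0.01, 30.0, 0.0, 0.0, 0.0, 0.0, 0.01, 0.0, 30.0]
end [ 0.4602 -0.1067  0.0637] 5
```

Request:
servo_tool(increments=[0,0,0,0,0,0.01,30,0,0,0,0,0,0,30,0,0,0,0,0,0.01,30,0,0,0,0,0,0,30,0,0,0,0,0,0,30,0,0,0,0,0,0,30,0,0,0,0,0,0,30,0,0,0,0,0,0,30,0,0,0,0,0,0,30,0,0,0,0,0,0,30])

```text
time_s: 15.0
position: [0.4598, -0.1065, 0.0633]
tool_rot: [-0.184, 0.68, 0.686, 0.182]
wrist_force: [-0.1, -1.8, 3.1]
opening: 0.517
gripper_force: 61.9
```

```bash
python3 go.py -5.5 -1.9 23 5 30
```

```text
t 15.0 tool in cradle mm [-5.4676 -1.653  22.5453] rot err deg [-0.0046  0.0569  0.0584] F cradle [-0.0384  0.1219  3.5468] T [0.1109 0.2882 0.0305] open 0.5170889463925463
CALL [0.0, 0.0, 0.0, 0.0, 0.0, 0.0, 30.0, 0.0, 0.0, 0.0, 0.0, 0.0, 0.0, 30.0, 0.0, 0.0, 0.0, 0.0, 0.0, 0.0, 30.0, 0.0, -0.01, -0.01, 0.0, 0.0, 0.0, 30.0, 0.0, 0.0, 0.0, 0.0, 0.0, -0.01, 30.0]
end [ 0.4598 -0.1067  0.0637] 5
```

Request:
servo_tool(increments=[0,0,0,0,0,0,52,0,0,0,0,0,0,60,0,0,0,0,0,0,68,0,0,0,0,0,0,75,0,0,0,0,0,0,75,0,0,0,0,0,-0.2,75,0,0,0,0,0,-0.5,75,0,0,0,0,0,-0.8,75,0,0,0,0,0,-0.9,75,0,0,0,0,0,-0.6,75])

```text
time_s: 16.25
position: [0.461, -0.1832, 0.1958]
tool_rot: [-0.183, 0.68, 0.686, 0.182]
wrist_force: [-0.2, -0.5, -0.7]
opening: 0.878
gripper_force: 0.0
```

```bash
cat > blk.py <<'E'
from h import *
import sys
A=cradle()
c=env.capture('wrist'); save(c,sys.argv[1]); P=cloud(c); L=(P-O)@A*1000; C=c['pixels'].astype(int)
x,y,z=np.moveaxis(L,-1,0)
m=(abs(x+5)<40)&(abs(y+2)<30)&(z>35)&(z<70)
B=L[m]; q=B[abs(B[:,2]-np.median(B[:,2]))<2]; cc=q.mean(0); n=np.linalg.svd(q-cc)[2][2]
print('block top',len(q),np.median(q[:,2]),n,cv2.minAreaRect(q[:,:2].astype(np.float32)))
H=L[(x>110)&(x<260)&(abs(y)<25)&(z>60)&(z<200)&(C.sum(-1)<150)]
if len(H): print('handle',len(H),np.percentile(H,[1,50,99],axis=0))
E
python3 blk.py w4.png
python3 - <<'E'
from h import *
A=cradle(); T=toolR(A); p,r,s=tool(); print((p-O)@A*1000,s['time_s'],s['wrist_force'])
w=lambda x,z:O+A@np.array([x,-1.6,z])/1e3
plan([(w(0,178),T,3,0),(w(115,178),T,5,0),(w(137,146),T,2,0)])
E
```

```text
block top 3545 53.00116357815377 [0.0008 0.001  1.    ] ((-5.530126571655273, -1.893411636352539), (45.0270881652832, 59.721126556396484), 89.78681182861328)
[ -6.0214  -3.1651 179.3426] 16.3 [ 1.5698 -2.4095  1.748 ]
CALL [0.03, 0.02, 0.0, 0.04, -0.01, 0.01, 0, 0.03, 0.02, 0.0, 0.04, -0.01, 0.01, 0, 0.02, 0.03, 0.01, 0.04, -0.01, 0.01, 0, 0.0, 0.0, 0.0, 0.46, 0.0, 0.0, 0, 0.0, 0.0, 0.0, 0.46, 0.0, 0.0, 0, 0.0, 0.0, 0.0, 0.46, 0.0, 0.0, 0, 0.0, 0.0, 0.0, 0.46, 0.0, 0.0, 0, 0.0, 0.0, 0.0, 0.46, 0.0, 0.0, 0, 0.0, 0.0, 0.0, 0.22, 0.0, 0.32, 0, 0.0, 0.0, 0.0, 0.22, 0.0, 0.32, 0]
end [ 0.4592 -0.0448  0.2413] 10
```

View pics/w4.png

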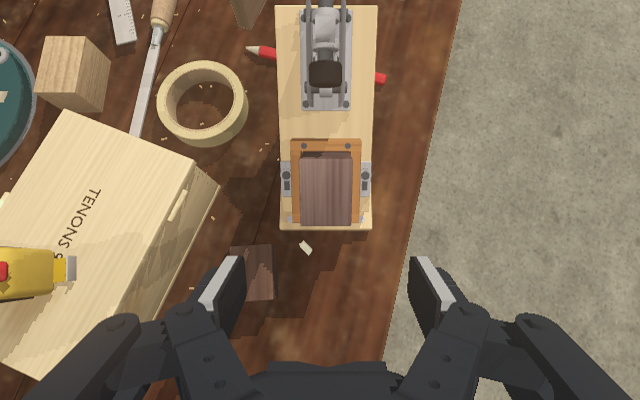

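Request:
servo_tool(increments=[0.03,0.02,0,0.04,-0.01,0,0,0.03,0.02,0,0.04,-0.01,0,0,0.02,0.03,0,0.04,-0.01,0,0,0,0,0,0.46,0,0,0,0,0,0,0.46,0,0,0,0,0,0,0.46,0,0,0,0,0,0,0.46,0,0,0,0,0,0,0.46,0,0,0,0,0,0,0.22,0,0.32,0,0,0,0,0.22,0,0.32,0])

```text
time_s: 17.55
position: [0.4572, -0.0406, 0.2371]
tool_rot: [-0.189, 0.678, 0.686, 0.182]
wrist_force: [0.4, 0.1, -0.3]
opening: 0.002
gripper_force: 0.0
```

```bash
cat > hd.py <<'E'
from h import *
import sys
A=cradle(); T=toolR(A); p,r,s=tool(); print('cr',(p-O)@A*1000,s['time_s'],s['wrist_force']@A,s['opening'],s['q'],np.degrees((T.inv()*r).as_rotvec()))
def tp(d,R_=100): t=np.radians(d); return O+A@(np.array([131-11+R_*np.cos(t)-8.5*np.sin(t),-1.6,46+R_*np.sin(t)+8.5*np.cos(t)]))/1e3
a,b,n=map(float,sys.argv[1:]); n=int(n)
plan([(tp(d),T,1,0) for d in np.linspace(a,b,n)])
E
python3 hd.py 66 42 10
python3 - <<'E'
from h import *
A=cradle()
c=env.capture('scene'); L=(cloud(c)-O)@A*1000; L=L[~np.isnan(L).any(-1)]; x,y,z=L.T
M=L[(x>140)&(x<210)&(abs(y)<20)&(z>80)&(z<165)]
for k in range(80,165,10):
    m=M[(M[:,2]>k)&(M[:,2]<k+10)]; print(k,len(m),np.percentile(m,[2,98],axis=0)[:,:2].tolist() if len(m)>3 else '')
E
```

```text
cr [138.5232   0.3111 140.1347] 17.55 [-0.0201 -0.3559 -0.2852] 0.00215692736042387 [-0.5304 -0.0027  1.5408  0.4667  1.8702 -0.4628] [0.431  0.4011 0.0486]
CALL [-0.09, -0.08, -0.01, 0.29, 0.04, -0.01, 0, 0.0, 0.0, 0.0, 0.09, 0.0, 0.03, 0, 0.0, 0.0, 0.0, 0.08, 0.0, 0.04, 0, 0.0, 0.0, 0.0, 0.09, 0.0, 0.04, 0, 0.0, 0.0, 0.0, 0.08, 0.0, 0.04, 0, 0.0, 0.0, 0.0, 0.08, 0.0, 0.05, 0, 0.0, 0.0, 0.0, 0.07, 0.0, 0.05, 0, 0.0, 0.0, 0.0, 0.08, 0.0, 0.06, 0, 0.0, 0.0, 0.0, 0.07, 0.0, 0.06, 0, 0.0, 0.0, 0.0, 0.07, 0.0, 0.06, 0]
end [0.4586 0.0132 0.244 ] 10
80 18 [[141.1680859355965, -5.94318764733296], [156.88014001276812, 5.58837954357331]]
90 32 [[142.77076396651933, -5.725497954951569], [161.680825636431, 6.769696484065008]]
100 33 [[146.47564928438229, -2.9451358590820624], [163.91621604312405, 6.892066134664211]]
110 34 [[152.1318646752332, -7.748173766112394], [168.87818182021357, 6.070792147327238]]
120 33 [[156.5216243109504, -4.21882385245496], [173.78233468392045, 5.923033160141527]]
130 34 [[160.30021459521888, -4.071558752838905], [178.60734775852677, 6.343219171128323]]
140 48 [[145.0764829445012, -3.372740979039138], [182.98578786544687, 9.576206334665107]]
150 76 [[141.72553287914963, -8.654653121482443], [184.83732664746054, 13.212048914589367]]
160 5 [[140.95933525284664, 0.10628996781893552], [173.6080411192041, 12.604220269308925]]
```

Request:
servo_tool(increments=[-0.09,-0.08,0,0.29,0.04,0,0,0,0,0,0.09,0,0.03,0,0,0,0,0.08,0,0.04,0,0,0,0,0.09,0,0.04,0,0,0,0,0.08,0,0.04,0,0,0,0,0.08,0,0.05,0,0,0,0,0.07,0,0.05,0,0,0,0,0.08,0,0.06,0,0,0,0,0.07,0,0.06,0,0,0,0,0.07,0,0.06,0])

```text
time_s: 18.85
position: [0.459, 0.0124, 0.2443]
tool_rot: [-0.184, 0.68, 0.686, 0.182]
wrist_force: [0.1, -1.6, 1.6]
opening: 0.004
gripper_force: 0.9
```

```bash
python3 hd.py 40 13 10; python3 blk.py w5.png
python3 - <<'E'
from h import *
A=cradle()
c=env.capture('scene'); save(c,'s2.png'); print(env.pinpoint('handle_press','scene')[:1])
E
```

```text
cr [187.9574  -2.1159 119.8388] 18.85 [-0.584  -0.0994  2.2334] 0.0036048295210972803 [-0.4323 -0.0517  1.5723  0.4871  1.8305 -0.3646] [-0.0448  0.0202  0.0505]
CALL [0.01, 0.0, -0.01, 0.06, -0.01, 0.06, 0, 0.0, 0.0, 0.0, 0.08, 0.0, 0.08, 0, 0.0, 0.0, 0.0, 0.06, 0.0, 0.08, 0, 0.0, 0.0, 0.0, 0.07, 0.0, 0.08, 0, 0.0, 0.0, 0.0, 0.06, 0.0, 0.09, 0, 0.0, 0.0, 0.0, 0.05, 0.0, 0.09, 0, 0.0, 0.0, 0.0, 0.05, 0.0, 0.09, 0, 0.0, 0.0, 0.0, 0.05, 0.0, 0.1, 0, 0.0, 0.0, 0.0, 0.04, 0.0, 0.09, 0, 0.0, 0.0, 0.0, 0.03, 0.0, 0.1, 0]
end [0.4581 0.0577 0.2208] 10
block top 0 nan [0. 0. 1.] ((0.0, 0.0), (0.0, 0.0), 0.0)
handle 1002 [[177.2381 -23.8465 109.6862]
 [194.7078  -6.2758 175.5911]
 [212.5549  23.4416 199.782 ]]
[{'position': [274.5, 144.6], 'conf': 0.58}]
  return _methods._mean(a, axis=axis, dtype=dtype,
  ret = ret.dtype.type(ret / rcount)
blk.py:7: RuntimeWarning: Mean of empty slice.
  B=L[m]; q=B[abs(B[:,2]-np.median(B[:,2]))<2]; cc=q.mean(0); n=np.linalg.svd(q-cc)[2][2]
  ret = um.true_divide(
```

Request:
servo_tool(increments=[0,0,0,0.06,-0.01,0.06,0,0,0,0,0.08,0,0.08,0,0,0,0,0.06,0,0.08,0,0,0,0,0.07,0,0.08,0,0,0,0,0.06,0,0.09,0,0,0,0,0.05,0,0.09,0,0,0,0,0.05,0,0.09,0,0,0,0,0.05,0,0.1,0,0,0,0,0.04,0,0.09,0,0,0,0,0.03,0,0.1,0])

```text
time_s: 20.25
position: [0.4583, 0.0572, 0.222]
tool_rot: [-0.183, 0.68, 0.686, 0.183]
wrist_force: [-0.5, -2.4, 7.2]
opening: -0.001
gripper_force: 3.5
```

```bash
python3 hd.py 11 4.5 6
```

```text
cr [215.6282  -1.8275  78.1293] 20.25 [1.5138 0.5646 7.4791] -0.0011980054164854106 [-0.3453 -0.0729  1.6365  0.4969  1.7502 -0.3078] [-0.1109 -0.025   0.0021]
CALL [0.02, 0.01, 0.0, 0.02, 0.0, 0.09, 0, 0.0, 0.0, 0.0, 0.01, 0.0, 0.05, 0, 0.0, 0.0, 0.0, 0.01, 0.0, 0.04, 0, 0.0, 0.0, 0.0, 0.01, 0.0, 0.05, 0, 0.0, 0.0, 0.0, 0.01, 0.0, 0.04, 0, 0.0, 0.0, 0.0, 0.01, 0.0, 0.05, 0]
end [0.4582 0.0682 0.2099] 6
```

Request:
servo_tool(increments=[0.02,0.01,0,0.02,0,0.09,0,0,0,0,0.01,0,0.05,0,0,0,0,0.01,0,0.05,0,0,0,0,0.01,0,0.05,0,0,0,0,0.01,0,0.05,0,0,0,0,0.01,0,0.04,0,0,0,0,0,0,0,0,0,0,0,0,0,0,0,0,0,0,0,0,0,0,0,0,0,0,0,0,0])

```text
time_s: 21.5
position: [0.458, 0.0687, 0.2082]
tool_rot: [-0.185, 0.68, 0.686, 0.182]
wrist_force: [-0.0, -1.2, -0.7]
opening: -0.001
gripper_force: 0.0
```

```bash
python3 hd.py 4 3 1
```

```text
cr [218.7068  -1.6253  60.4733] 21.5 [-1.3788  0.0493  0.0446] -0.0006298177714816212 [-0.3226 -0.0701  1.6619  0.4989  1.718  -0.3001] [0.0665 0.0769 0.0601]
CALL [-0.01, -0.02, -0.01, 0.01, 0.0, -0.02, 0]
end [0.458  0.0686 0.2093] 1
```

Request:
servo_tool(increments=[0,0,0,0,0,0.02,0,0,0,0,0,0,0.02,0,0,0,0,0,0,0,0,0,0,0,0,0,-0.3,0,0,0,0,0,0,-0.7,0,0,0,0,-0.3,0,-0.8,0,0,0,0,-0.7,0,-0.6,0,0,0,0,-0.9,0,-0.3,0,0,0,0,-0.9,0,0,0,0,0,0,-0.6,0,0,0])

```text
time_s: 22.75
position: [0.4601, -0.1472, 0.2375]
tool_rot: [-0.185, 0.68, 0.686, 0.182]
wrist_force: [0.9, -0.2, 0.1]
opening: -0.001
gripper_force: 0.0
```

```bash
python3 hd.py 4 3 1 | head -1; python3 blk.py w6.png
```

```text
cr [ 46.3864  -1.5011 193.7089] 22.75 [-0.1437 -0.8977  0.1754] -0.0007777622878319745 [-0.6929  0.1115  1.4187  0.4218  1.9386 -0.6128] [0.0289 0.0896 0.1625]
block top 1395 45.01553734357616 [0.0045 0.0019 1.    ] ((-0.8837718963623047, -1.8449745178222656), (44.98356628417969, 51.38391876220703), 89.7530746459961)
handle 3 [[191.5247  -5.0021  60.1539]
 [191.5395  -4.2681  60.2968]
 [192.2307  -1.3327  60.3466]]
```

View pics/w6.png

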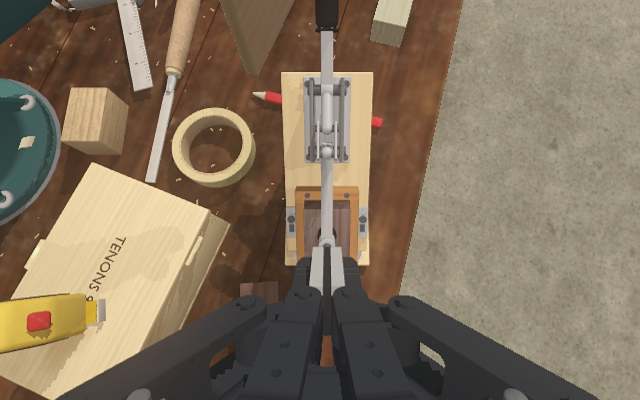

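Run:
```python
from h import *
A=cradle()
for n in ['scene','top']:
    c=env.capture(n); L=(cloud(c)-O)@A*1000; L=L[~np.isnan(L).any(-1)]; x,y,z=L.T
    M=L[(x>190)&(x<250)&(abs(y+1)<6)&(z>30)&(z<100)]
    if len(M)>5: f=np.polyfit(M[:,0],M[:,2],1); print(n,len(M),'deg',np.degrees(np.arctan(f[0])),'z at 231',np.polyval(f,231))
```

```text
scene 111 deg 0.4305874774894341 z at 231 56.75998908690613
top 201 deg 4.157162639349065 z at 231 57.93152235813082
```

```bash
python3 -c "
from plant import env
print(env.sign_off())"
```

```text
the job is handed in; nothing more can be done
None
```

The larger walnut block is fully home on the pocket floor (its top measured 45 mm above the bed). The clamp handle is at its shut stop, past dead centre. The job was handed in at about 23 s with the arm clear, and the smaller block and pencil were not touched. The jig measured about 90° left of robot x, not the stated 35 to 60°, and I worked to the measured heading.

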